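Leak-test a PVC union: seal it and hold the spring-return valve at the third mark

TASK

Leak-test the grey PVC union on the bench stand: first press the blue test cap down onto it until it snaps fully home, and only then turn the black spring-return dial clockwise, past its first two clicks, to the third one at the green mark, without running on into the red. The dial springs back when let go, so keep hold of it and finish with the gripper still holding it at the green mark, the cap still home. Do not disturb the jar, the spare union, the white overflow cap or the tape reel.

Things in the scene. Friction and masses are not known exactly. Their poses are not given: they have to be found in the camera images.
- stand: Test stand screwed to the bench, steel plate 200 (x) x 380 (y) mm. Origin on the bench top (z 0). In its frame the dial's vertical axis is at x 0, y +115 mm on a grey housing 116 mm square, top at z 50 mm; the cap's axis at x 0, y -115 mm. Between them a round gauge, 62 mm wide, top at z 42 mm, follows the dial; an air bottle, 44 mm thick, lies along y at x +94 mm, top at z 56 mm.
- cap_top (a point): Centre of the flat top (34 mm wide) of the blue test cap on the union. The cap is 42 mm wide (47 mm at its lower rim), 30 mm tall, slides straight down 14 mm on the union's upper socket and cannot come off; its top is at z = 120 mm above the bench when fully raised, 106 mm when home. An orange band on the grey socket under it shows until it is home.
- test_cap (a joint): Slide of the test cap in m: 0 fully raised, 0.014 fully home; grows as it is pressed down. Starts between 0 and 0.003. A snap ridge resists with about 8 N around 0.005 to 0.009; past that the cap snaps home by itself and stays.
- dial: Black dial: round skirt 76 mm wide, 8 mm thick, with a straight grip bar across it, 72 mm long, 14 mm wide, 28 mm high. Origin on its vertical axis at the skirt's underside, 52 mm above the bench; skirt top at 60 mm, bar top at 88 mm above the bench. z up; x along the bar towards the pointer end (white line), y across the bar.
- dial_turn (a joint): Turn of the dial in rad, growing clockwise seen from above: 0 at rest, notches (clicks) at 0.4, 0.8 (white marks) and 1.2 (green mark), red marks from 1.42 to 1.6, hard stop at 1.6. A spring always drives it back to 0 (0.10 N m at rest, 0.20 N m at 1.2); ridges between notches add or take up to 0.05 N m; no notch holds it against the spring.
- third_mark (a point): The green mark on top of the valve housing, 48 mm from the dial's axis; the white pointer end of the bar stands beside it when the dial is at 1.2 rad.
- rack: Slatted pine rack at the left, 460 mm long, 320 mm tall at its back; origin under its middle, on the bench; -x is its open front. Its shelf (top 60 mm above the bench) reaches 82 mm in front of the origin. A steel adjustable wrench and a silver shower head hang on its two pegs.
- jar: Clear glass jar with a steel twist cap, 68 mm in diameter, 95 mm tall, on the rack's shelf; origin under its centre. To be left alone.
- spare_union: Loose grey PVC union, 54 mm in diameter, 62 mm tall, standing on the rack's shelf; origin under its centre. To be left alone.
- overflow_cap: White plastic overflow cap, 72 mm in diameter, 19 mm high, on the rack's shelf; origin under its centre. To be left alone.
- tape_reel: Small yellow and white tape reel, 54 mm in diameter, 16 mm high, lying on the bench to the right of the stand; origin under its centre. To be left alone.

How it is judged:
On the way, in this order (a step that is already met when the one before it is completed fails the run):
1. the test cap is snapped fully home on the union (value of joint test_cap above 0.0122 m), for 0.2 s.
2. the fingers hold the dial at the third, green mark (value of joint dial_turn between 1.05 and 1.35 rad and contact force between the fingers and dial above 1.5 N), for 0.3 s.
At the end, for the whole second after the job is handed in: The test cap is home (slide above 12.2 mm of 14 mm) and the fingers still hold the dial at the third, green mark: 1.2 rad within 0.15 rad, against its return spring, with the fingers pressing on it (over 1.5 N), all through the last second (all of step 2 and value of joint test_cap above 0.0122 m); the arm keeps its last pose, push and grip.
It fails at once if the dial is turned to its first click or beyond while the cap is not home (value of joint dial_turn above 0.3 rad and value of joint test_cap below 0.0122 m).
It fails at once if the dial runs on into the red (value of joint dial_turn above 1.42 rad).
It fails at once if the jar, spare union, overflow cap or tape reel is displaced by more than 20 mm (distance of any of jar, spare_union, overflow_cap, tape_reel from where it was at the start of the episode above 0.02 m).
It also fails if it takes over 40 s, if anything falls off the work surface, if the arm or the gripper's body presses on something with over 40 N, if the wrist force passes 120 N, or if a joint passes its speed limit or range.

ROBOT

A 7-joint arm with a two-finger parallel gripper is mounted at the origin on the work surface. World frame = base frame: x ahead of the robot, y to its left, z up, the work surface at z = 0. Lengths are in m, angles in rad, forces in N, time in s.
With the tool pointing down it reaches from about 0.4 to 0.85 m from the base axis. Payload 10.4 kg.
Tool frame: the origin (TCP) lies at the very end of the fingers, on their centre line; the grasp point (between the pads) lies 19 mm behind it (grasp_offset is the distance from the TCP to the grasp point, in m); z points along the fingers, y is the line along which they close (so a half turn about z gives the same grasp; the last joint's range is limited). The gripper opens to 85 mm and grips with 20 to 120 N. Pads are 22 mm wide; open, the fingers measure 114 mm over their backs; the gripper's body (76 mm by 85 mm) begins 54 mm behind the grasp point. The pads swing forward as they close: fully open they stand 13 mm farther back than shut.
Start: joints at [-1.259, 0.332, -0.065, 1.46, 0.022, 1.35, -0.088], TCP at [0.205, 0.59, 0.231] pointing down, gripper open.
Joint ranges: [-2.6, 2.6], [-0.5, 2.12], [-1.47, 1.34], [0.16, 2.42], [-1.27, 4.41], [0.06, 2.06], [-2.6, 2.6]. Speed limits (rad/s): [2.22, 2.22, 2.79, 2.79, 3.14, 3.14, 3.14].

INTERFACE

Orientations are given as a unit quaternion [x, y, z, w].
In Python, from workcell import * gives the robot as it stands.
- The arm moves only by the tool jog_arm, never from a script. Its argument "plan" is a list of rows, each a list of 3 entries, a list of its own where there are three numbers: the turn, a rotation vector about the tool's x, y, z in rad, then the shift along the tool's x, y, z in m, then the finger opening in m, from 0 to 0.0854. A call has 1 to 8 rows; each row is the pose to reach, as a shift and turn from the pose commanded when the call began, along the tool's axes at that moment; what a row does not reach only later rows make up. A row lasts 1/12 s, in which the tool goes at most 41.7 mm and 7.16 degrees, less where a joint would pass 70% of its speed; a pose out of reach is approached as far as the arm can. A call with a gripper value outside its range is refused whole. The fingers move at their own pace and stop on an object; "force" is the grip in N (left out, the last holds). Time passes only in rows, so rows that repeat a pose let the fingers close. It gives the time, the measured TCP pose, the force, the opening and the grip force at its end, in the units of the state.
- get_obs(): the state, without advancing time (a new reading comes with each control period).
- camera(name): name is "side" or "top"; returns a dict with "img" (480x640x3 uint8, red, green, blue), "mtx" (3x3 intrinsics, pixels), "extrinsics" (4x4, takes a point from camera to world coordinates). Camera axes: x right, y down, z forward; pixel columns grow to the right and rows downward; lengths in m; the calibration is good to about 2 mm. A picture is of the moment at which its call begins. There is no depth.
- hand_in(): hands the job in; it is judged then, once.
The state is a dict: "clock": time; "joint_pos": joint angles; "joint_velocities": joint speeds; "tau": joint torques, N m; "position": TCP position; "ee_rot": TCP orientation; "ft_force": force on the tool from outside, world axes, zero at the start; "torque": the same for the moment, N m; "grip_width": opening from 0.0 (shut) to 1.0 (fully open); "grasp_force": force on a finger pad.
Only numpy, scipy, OpenCV 4.12 (cv2) and the standard library are available. Lean on these libraries where they do the work, as an engineer would, in place of code of your own. Each camera call takes 0.05 s, during which the arm holds its last target. There are 200 camera calls.

## Working session

There is one attempt and no reset: what is moved stays moved. The work goes in short steps, Python scripts to look and compute and a tool call to move; the robot and the scene stay as the last step left them, time stands still between calls to the robot, and variables do not carry over. Pictures are saved under pics/ and viewed, at most 10 in all, crops included, and the job is handed in when it is done.

Besides the shell and the picture viewer there is one more tool, called after "Emit:" as name(argument=value, ...) on one line, values as JSON. jog_arm: Moves the arm, as the interface text tells. Its arguments: {"type":"object","properties":{"plan":{"type":"array"},"force":{"type":"number"}},"required":["plan"]}

```bash
mkdir -p pics; ls; python3 - <<'E'
from workcell import *
import cv2,numpy as np
o=get_obs();print({k:np.round(v,3).tolist() for k,v in o.items()})
for n in("top","side"):
    c=camera(n);cv2.imwrite(f"pics/{n}0.png",c["img"][:,:,::-1]);print(n,c["mtx"].tolist(),np.round(c["extrinsics"],4).tolist())
E
```

```text
pics
{'clock': 0.0, 'joint_pos': [-1.259, 0.333, -0.065, 1.461, 0.022, 1.35, -0.089], 'joint_velocities': [0.001, -0.0, 0.0, 0.001, 0.001, 0.001, -0.0], 'tau': [-0.001, -62.544, 0.049, -39.16, 0.016, 0.01, 0.0], 'position': [0.205, 0.59, 0.231], 'ee_rot': [0.167, 0.986, -0.001, -0.0], 'ft_force': [-0.444, 0.927, 0.643], 'torque': [-0.056, -0.03, 0.013], 'grasp_force': 0.0, 'grip_width': 0.999}
top [[597.759194143076, 0.0, 327.0481531338926], [0.0, 597.759194143076, 244.23542851063144], [0.0, 0.0, 1.0]] [[0.0117, -0.9975, 0.0692, 0.4246], [-0.9999, -0.0117, -0.0002, 0.0268], [0.001, -0.0692, -0.9976, 1.5906], [0.0, 0.0, 0.0, 1.0]]
side [[569.6530905920606, 0.0, 315.6164495355678], [0.0, 569.6530905920606, 237.90844027466406], [0.0, 0.0, 1.0]] [[0.9988, -0.0358, 0.0333, 0.4461], [-0.0489, -0.7449, 0.6654, -1.031], [0.001, -0.6663, -0.7457, 1.2641], [0.0, 0.0, 0.0, 1.0]]
```

View pics/top0.png

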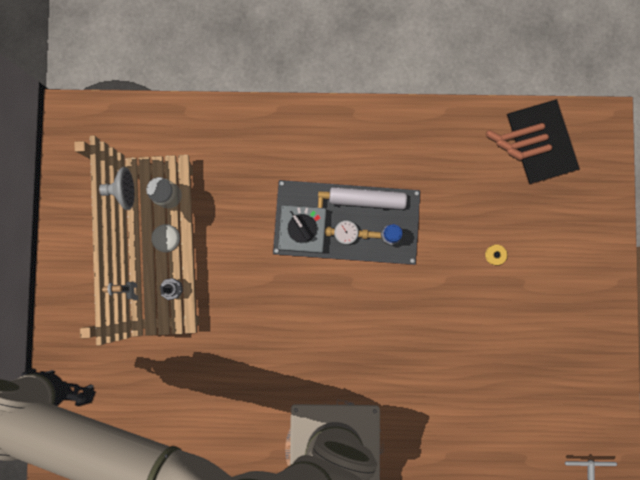

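View pics/side0.png

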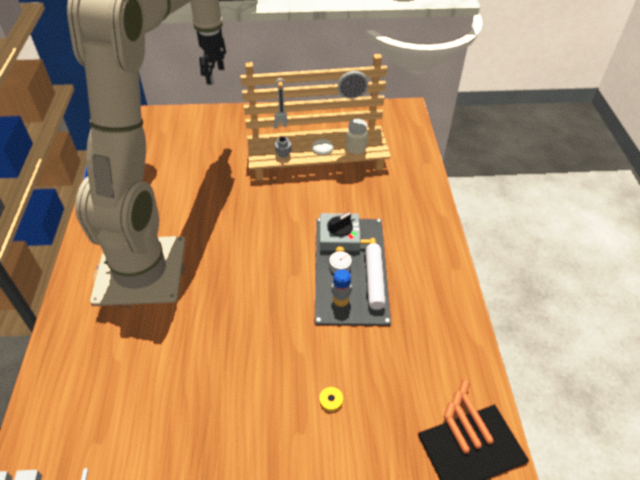

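Top view: the stand spans about (276–419, 181–263), with the dial at about (302,229), gauge at (346,232), blue cap at (392,234) and bottle behind. The arm is clear at lower left. Next I'll measure these.

```bash
cat > h.py <<'E'
from workcell import *
import cv2,numpy as np
def ray(c,uv,z):
    K=c["mtx"];E=c["extrinsics"];d=E[:3,:3]@np.linalg.solve(K,[uv[0],uv[1],1.]);p=E[:3,3]
    return p+d*(z-p[2])/d[2]
def proj(c,P):
    E=np.linalg.inv(c["extrinsics"]);q=c["mtx"]@(E[:3,:3]@np.array(P)+E[:3,3]);return q[:2]/q[2]
def blobs(m,n=3):
    k,_,s,c=cv2.connectedComponentsWithStats(m.astype(np.uint8));i=np.argsort(-s[1:,4])[:n]+1
    return [(c[j].round(1).tolist(),s[j].tolist()) for j in i]
E
python3 - <<'E'
from h import *
c=camera("top");s=camera("side")
hsv=cv2.cvtColor(c["img"],cv2.COLOR_RGB2HSV);h2=cv2.cvtColor(s["img"],cv2.COLOR_RGB2HSV)
roi=np.zeros((480,640),bool);roi[175:270,268:425]=1
r2=np.zeros((480,640),bool);r2[205:330,310:395]=1
H,S,V=[hsv[...,i].astype(int) for i in range(3)]
H2,S2,V2=[h2[...,i].astype(int) for i in range(3)]
bl=blobs(roi&(H>100)&(H<130)&(S>120)&(V>60),1);print("blue",bl,ray(c,bl[0][0],.11))
print("blue side",blobs(r2&(H2>100)&(H2<130)&(S2>120)&(V2>60),1))
d=roi.copy();d[:,:280]=0;d[:,325:]=0;d[:208]=0;d[250:]=0
b=blobs(d&(V<45),1);print("dial",b,ray(c,b[0][0],.065))
print("green",blobs(roi&(H>40)&(H<85)&(S>100),2))
print("plate",cv2.minAreaRect(np.argwhere(roi&~((H<25)&(S>80)))[:,::-1].astype(np.float32)))
w=cv2.resize(c["img"][175:270,268:425],None,fx=5,fy=5,interpolation=cv2.INTER_CUBIC)
cv2.imwrite("pics/z0.png",w[:,:,::-1])
for q in[(282,183),(417,192),(412,261),(276,252)]:print(q,ray(c,q,.008).round(4))
E
```

```text
blue [([392.7, 232.9], [384, 224, 19, 18, 253])] [ 0.55755388 -0.13638834  0.11      ]
blue side [([341.7, 278.2], [333, 270, 18, 18, 264])]
dial [([306.2, 227.1], [297, 215, 18, 26, 150])] [0.5739119  0.08045434 0.065     ]
green [([312.5, 213.3], [311, 211, 4, 5, 15])]
plate ((346.58734130859375, 221.8212890625), (142.90480041503906, 74.38878631591797), 4.23639440536499)
(282, 183) [0.6971 0.1488 0.008 ]
(417, 192) [ 0.6771 -0.2121  0.008 ]
(412, 261) [ 0.4926 -0.1991  0.008 ]
(276, 252) [0.5122 0.1616 0.008 ]
```

View pics/z0.png

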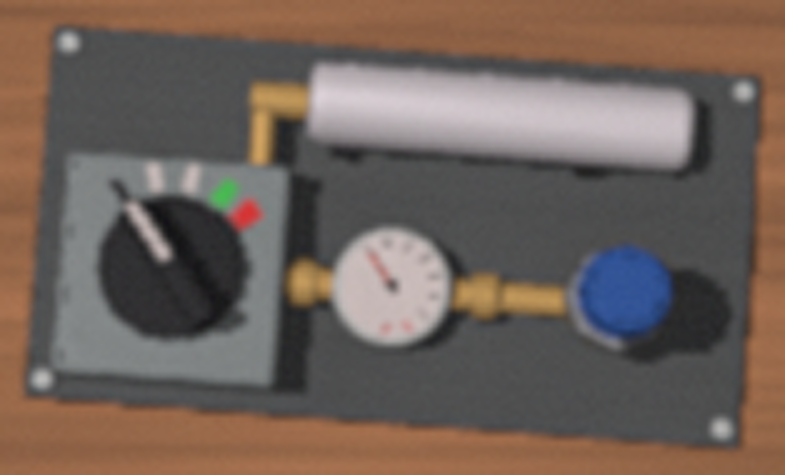

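Zoomed top view (5x): blue cap top is at about (627,290). Dial skirt centre is about (173,267), with the bar running from (118,185), the white pointer end, to (212,310). The green mark is at (225,193). I'll turn these into positions and compute the first shifts.

```bash
cat >> h.py <<'E'
from scipy.spatial.transform import Rotation as Rn
def shift(target):
    o=get_obs();R=Rn.from_quat(o["ee_rot"]);return R.inv().apply(np.array(target)-o["position"]).round(4),R.as_matrix().round(3)
E
python3 - <<'E'
from h import *
c=camera("top");s=camera("side")
f=lambda u,v,z:ray(c,(268+(u-2)/5,175+(v-2)/5),z).round(4)
print("cap",f(627,290,.1185)); cap=f(627,290,.1185)
print("dial skirt",f(173,267,.06))
p=f(118,185,.088);q=f(214,318,.088);print("bar",p,q,(p+q)/2,np.arctan2(*(p-q)[1::-1]))
g=f(225,193,.05);print("green",g); print("gauge",f(392,286,.042),"housing corners",[f(*k,.05) for k in[(66,152),(290,165),(272,385),(50,370)]])
print("side px of cap",proj(s,cap))
for t in[(.205,.59,.42),(.30,.42,.42),(.5,.1,.35),(cap[0],cap[1],.17)]:print(t,shift(t)[0])
print(shift((0,0,0))[1])
E
```

```text
cap [ 0.5575 -0.1362  0.1185]
dial skirt [0.572  0.0909 0.06  ]
bar [0.6106 0.1181 0.088 ] [0.5437 0.0687 0.088 ] [0.57715 0.0934  0.088  ] 0.6360457394702815
green [0.6118 0.0649 0.05  ]
gauge [ 0.5651 -0.0224  0.042 ] housing corners [array([0.6322, 0.1477, 0.05  ]), array([0.6268, 0.0314, 0.05  ]), array([0.5123, 0.0393, 0.05  ]), array([0.5188, 0.154 , 0.05  ])]
side px of cap [341.65270167 274.28747698]
(0.205, 0.59, 0.42) [ 0.0002 -0.0004 -0.1889]
(0.3, 0.42, 0.42) [-0.1453 -0.1297 -0.1889]
(0.5, 0.1, 0.35) [-0.4394 -0.3662 -0.1188]
(np.float64(0.5575), np.float64(-0.1362), 0.17) [-0.5713 -0.5703  0.0613]
[[-0.944  0.329 -0.   ]
 [ 0.329  0.944 -0.   ]
 [-0.    -0.    -1.   ]]
```

Emit:
jog_arm(plan=[[[0, 0, 0], [0, 0, -0.04], 0.0], [[0, 0, 0], [0, 0, -0.08], 0.0], [[0, 0, 0], [0, 0, -0.12], 0.0], [[0, 0, 0], [0, 0, -0.16], 0.0], [[0, 0, 0], [0, 0, -0.19], 0.0], [[0, 0, 0], [-0.035, -0.03, -0.19], 0.0], [[0, 0, 0], [-0.065, -0.058, -0.19], 0.0], [[0, 0, 0], [-0.095, -0.085, -0.19], 0.0]], force=40)

```text
clock: 0.97
position: [0.2664, 0.48, 0.4213]
ee_rot: [0.166, 0.986, 0.0, 0.0]
ft_force: [0.6, 1.2, 0.7]
grip_width: 0.004
grasp_force: 0.0
```

Emit:
jog_arm(plan=[[[0, 0, 0], [-0.029, -0.029, 0], 0.0], [[0, 0, 0], [-0.058, -0.058, 0], 0.0], [[0, 0, 0], [-0.087, -0.087, 0], 0.0], [[0, 0, 0], [-0.116, -0.117, 0], 0.0], [[0, 0, 0], [-0.145, -0.147, 0], 0.0], [[0, 0, 0], [-0.174, -0.176, 0], 0.0], [[0, 0, 0], [-0.203, -0.205, 0], 0.0], [[0, 0, 0], [-0.232, -0.235, 0], 0.0]])

```text
clock: 1.63
position: [0.4082, 0.1808, 0.4215]
ee_rot: [0.167, 0.986, 0.0, 0.0]
ft_force: [0.9, 0.7, -0.6]
grip_width: 0.001
grasp_force: 0.0
```

Emit:
jog_arm(plan=[[[0, 0, 0], [-0.028, -0.028, 0.01], 0.0], [[0, 0, 0], [-0.056, -0.056, 0.02], 0.0], [[0, 0, 0], [-0.085, -0.085, 0.03], 0.0], [[0, 0, 0], [-0.112, -0.114, 0.04], 0.0], [[0, 0, 0], [-0.14, -0.142, 0.05], 0.0], [[0, 0, 0], [-0.168, -0.17, 0.06], 0.0], [[0, 0, 0], [-0.195, -0.198, 0.07], 0.0], [[0, 0, 0], [-0.222, -0.226, 0.08], 0.0]])

```text
clock: 2.3
position: [0.5437, -0.1054, 0.3412]
ee_rot: [0.166, 0.986, 0.0, 0.001]
ft_force: [1.8, 0.5, 0.5]
grip_width: 0.004
grasp_force: 0.0
```

```bash
python3 - <<'E'
from h import *
print(get_obs()["joint_pos"].__repr__(),shift((.5575,-.1362,.135)))
E
```

```text
array([-0.50320904,  0.14515877,  0.69850113,  1.50025448, -0.09369329,
        1.52903558,  1.43033203]) (array([-0.023 , -0.0247,  0.2062]), array([[-0.945,  0.328,  0.001],
       [ 0.328,  0.945,  0.   ],
       [-0.001,  0.001, -1.   ]]))
```

Emit:
jog_arm(plan=[[[0, 0, 0], [-0.011, -0.012, 0.03], 0.0], [[0, 0, 0], [-0.023, -0.025, 0.06], 0.0], [[0, 0, 0], [-0.023, -0.025, 0.1], 0.0], [[0, 0, 0], [-0.023, -0.025, 0.135], 0.0], [[0, 0, 0], [-0.023, -0.025, 0.165], 0.0], [[0, 0, 0], [-0.023, -0.025, 0.19], 0.0], [[0, 0, 0], [-0.023, -0.025, 0.205], 0.0], [[0, 0, 0], [-0.023, -0.025, 0.205], 0.0]])

```text
clock: 2.97
position: [0.5548, -0.1341, 0.133]
ee_rot: [0.167, 0.986, -0.0, -0.003]
ft_force: [-0.9, 0.2, 0.5]
grip_width: -0.001
grasp_force: 0.0
```

```bash
python3 - <<'E'
from h import *
print(get_obs()["ft_force"],shift((.5575,-.1362,.12))[0])
a=camera("side")["img"][190:340,270:430];b=camera("top")["img"][160:310,320:480]
cv2.imwrite("pics/c1.png",cv2.resize(np.hstack([a,b]),None,fx=2.5,fy=2.5,interpolation=3)[:,:,::-1])
E
```

```text
[-0.89718279  0.19990941  0.48319717] [-0.0033 -0.0011  0.0129]
```

View pics/c1.png

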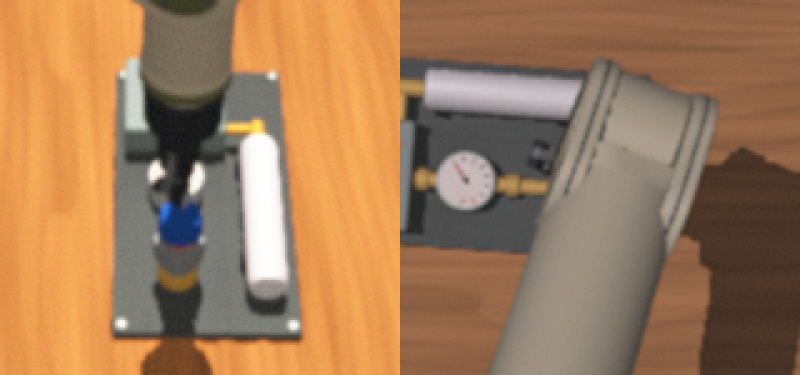

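The side crop shows the shut fingertips just above the blue cap at about (180,205), centred on it, with the orange band visible under the cap. Now I'll press down.

Emit:
jog_arm(plan=[[[0, 0, 0], [-0.002, -0.001, 0.006], 0.0], [[0, 0, 0], [-0.002, -0.001, 0.012], 0.0], [[0, 0, 0], [-0.002, -0.001, 0.016], 0.0], [[0, 0, 0], [-0.002, -0.001, 0.019], 0.0], [[0, 0, 0], [-0.002, -0.001, 0.022], 0.0], [[0, 0, 0], [-0.002, -0.001, 0.025], 0.0], [[0, 0, 0], [-0.002, -0.001, 0.027], 0.0], [[0, 0, 0], [-0.002, -0.001, 0.027], 0.0]])

```text
clock: 3.73
position: [0.5583, -0.1362, 0.1092]
ee_rot: [0.167, 0.986, 0.0, 0.0]
ft_force: [-1.2, 0.5, -0.6]
grip_width: 0.002
grasp_force: 0.0
```

Emit:
jog_arm(plan=[[[0, 0, 0], [0, 0, 0.002], 0.0], [[0, 0, 0], [0, 0, 0.004], 0.0], [[0, 0, 0], [0, 0, 0.005], 0.0], [[0, 0, 0], [0, 0, 0.005], 0.0], [[0, 0, 0], [0, 0, 0.005], 0.0]])

```text
clock: 4.15
position: [0.5586, -0.1363, 0.106]
ee_rot: [0.167, 0.986, 0.001, 0.0]
ft_force: [-8.1, 2.1, 21.1]
grip_width: 0.0
grasp_force: 10.4
```

```bash
python3 - <<'E'
from h import *
print(get_obs()["ft_force"])
a=camera("side")["img"][240:320,300:380]
cv2.imwrite("pics/c2.png",cv2.resize(a,None,fx=6,fy=6,interpolation=3)[:,:,::-1])
E
```

```text
[-8.07542192  2.08805002 21.07382227]
```

View pics/c2.png

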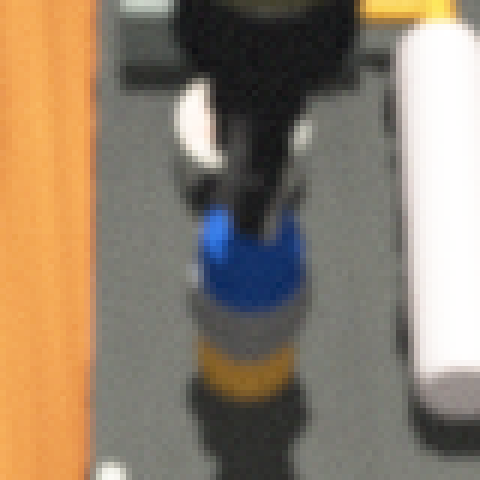

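TCP reached 0.106 m with a 21 N reaction, so the cap is home. The side crop shows no orange band between the cap and the grey socket; the brown piece at about (245,370) is the lower fitting. Next I'll rise and move to the dial.

Emit:
jog_arm(plan=[[[0, 0, 0], [0, 0, -0.005], 0.0], [[0, 0, 0], [0, 0, -0.03], 0.0], [[0, 0, 0], [0, 0, -0.07], 0.0], [[0, 0, 0], [0, 0, -0.1], 0.0], [[0, 0, -0.12], [0, 0, -0.11], 0.03], [[0, 0, -0.24], [0, 0, -0.11], 0.05], [[0, 0, -0.36], [0, 0, -0.11], 0.05], [[0, 0, -0.48], [0, 0, -0.11], 0.05]])

```text
clock: 4.87
position: [0.5583, -0.1362, 0.2143]
ee_rot: [-0.076, 0.997, 0.0, 0.0]
ft_force: [0.3, -0.3, -0.1]
grip_width: 0.563
grasp_force: 0.0
```

```bash
python3 - <<'E'
from h import *
o=get_obs();s,R=shift((.572,.092,.14));print(s,o["joint_pos"].round(2),o["ft_force"].round(1));print("need z turn",-(0.636+np.pi/2-np.arctan2(R[1,1],R[0,1])))
E
```

```text
[-0.0479  0.2235  0.0744] [-0.37  0.26  0.63  1.65 -0.16  1.28  2.01] [ 0.3 -0.3 -0.1]
need z turn -0.48449057535905493
```

Emit:
jog_arm(plan=[[[0, 0, 0], [-0.008, 0.037, 0], 0.05], [[0, 0, -0.08], [-0.016, 0.075, 0], 0.05], [[0, 0, -0.16], [-0.024, 0.112, 0], 0.05], [[0, 0, -0.24], [-0.032, 0.149, 0], 0.05], [[0, 0, -0.32], [-0.04, 0.187, 0], 0.05], [[0, 0, -0.4], [-0.048, 0.2235, 0.01], 0.05], [[0, 0, -0.485], [-0.048, 0.2235, 0.04], 0.05], [[0, 0, -0.485], [-0.048, 0.2235, 0.06], 0.05]])

```text
clock: 5.53
position: [0.5729, 0.0952, 0.1523]
ee_rot: [-0.315, 0.949, 0.0, -0.0]
ft_force: [-0.2, -1.0, -0.5]
grip_width: 0.583
grasp_force: 0.0
```

```bash
python3 - <<'E'
from h import *
o=get_obs();s,R=shift((.572,.092,.064));print(s,o["joint_pos"].round(2),o["ft_force"].round(1));print("need z turn",-(0.636+np.pi/2-np.arctan2(R[1,1],R[0,1])))
a=camera("side")["img"][170:290,280:400];b=camera("top")["img"][170:290,250:370]
cv2.imwrite("pics/c3.png",cv2.resize(np.hstack([a,b]),None,fx=3.3,fy=3.3,interpolation=3)[:,:,::-1])
E
```

```text
[ 0.0026 -0.0022  0.0883] [-0.6   0.3   0.43  1.7  -0.14  1.16  2.08] [-0.2 -1.  -0.5]
need z turn 0.004702235653988751
```

View pics/c3.png

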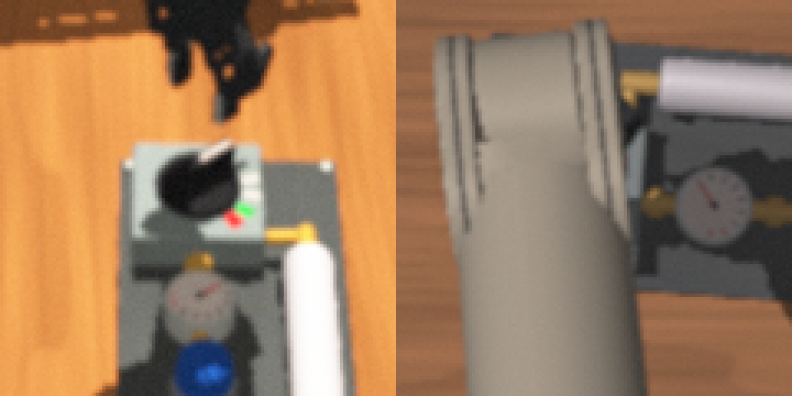

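The left crop shows the open fingers above the dial, at (180,75) and (225,115), straddling the bar direction. The dial is at rest with the pointer at upper right, about (225,148). The arm hides the dial in the top view. Descending now.

Emit:
jog_arm(plan=[[[0, 0, 0], [0, 0, 0.0], 0.05], [[0, 0, 0], [0, 0, 0.02], 0.05], [[0, 0, 0], [0, 0, 0.04], 0.05], [[0, 0, 0], [0, 0, 0.055], 0.05], [[0, 0, 0], [0, 0, 0.065], 0.05], [[0, 0, 0], [0, 0, 0.073], 0.05], [[0, 0, 0], [0, 0, 0.08], 0.05], [[0, 0, 0], [0, 0, 0.08], 0.05]])

```text
clock: 6.3
position: [0.5734, 0.0917, 0.0739]
ee_rot: [-0.31, 0.951, 0.0, -0.0]
ft_force: [-0.7, 0.2, 0.2]
grip_width: 0.585
grasp_force: 0.0
```

```bash
python3 - <<'E'
from h import *
o=get_obs();s,R=shift((.572,.092,.065));print(s,o["ft_force"].round(1),o["torque"].round(2),"turn",-(0.636+np.pi/2-np.arctan2(R[1,1],R[0,1])))
E
```

```text
[0.0009 0.0011 0.0089] [-0.7  0.2  0.2] [-0.05  0.02 -0.01] turn -0.006100772855331282
```

Emit:
jog_arm(plan=[[[0, 0, 0], [0.001, 0.001, 0.005], 0.05], [[0, 0, 0], [0.001, 0.001, 0.009], 0.05], [[0, 0, 0], [0.001, 0.001, 0.009], 0.03], [[0, 0, 0], [0.001, 0.001, 0.009], 0.015], [[0, 0, 0], [0.001, 0.001, 0.009], 0.0], [[0, 0, 0], [0.001, 0.001, 0.009], 0.0], [[0, 0, 0], [0.001, 0.001, 0.009], 0.0], [[0, 0, 0], [0.001, 0.001, 0.009], 0.0]], force=60)

```text
clock: 6.97
position: [0.5723, 0.0921, 0.0657]
ee_rot: [-0.31, 0.951, 0.0, 0.0]
ft_force: [-1.8, -0.1, 5.8]
grip_width: 0.155
grasp_force: 59.4
```

The opening is 13 mm at 59 N, so the fingers hold the bar. Now turning clockwise (+z of the tool).

Emit:
jog_arm(plan=[[[0, 0, 0.08], [0, 0, 0], 0.0], [[0, 0, 0.16], [0, 0, 0], 0.0], [[0, 0, 0.24], [0, 0, 0], 0.0], [[0, 0, 0.32], [0, 0, 0], 0.0], [[0, 0, 0.4], [0, 0, 0], 0.0], [[0, 0, 0.48], [0, 0, 0], 0.0], [[0, 0, 0.56], [0, 0, 0], 0.0], [[0, 0, 0.6], [0, 0, 0], 0.0]])

```text
clock: 7.63
position: [0.5723, 0.0922, 0.0658]
ee_rot: [-0.013, 1.0, 0.0, 0.0]
ft_force: [-2.5, -0.2, 6.1]
grip_width: 0.151
grasp_force: 58.4
```

```bash
python3 - <<'E'
from h import *
o=get_obs();s,R=shift((.572,.092,.065));print(s,o["ft_force"].round(1),o["torque"].round(2),o["joint_pos"].round(2),"turn",-(0.636+np.pi/2-np.arctan2(R[1,1],R[0,1])))
E
```

```text
[ 0.0003 -0.0002  0.0008] [-2.5 -0.2  6.1] [-0.01  0.52  0.2 ] [-0.67  0.42  0.53  1.79 -0.24  1.    1.55] turn -0.6090065581317121
```

Emit:
jog_arm(plan=[[[0, 0, 0.08], [0, 0, 0], 0.0], [[0, 0, 0.16], [0, 0, 0], 0.0], [[0, 0, 0.24], [0, 0, 0], 0.0], [[0, 0, 0.32], [0, 0, 0], 0.0], [[0, 0, 0.4], [0, 0, 0], 0.0], [[0, 0, 0.48], [0, 0, 0], 0.0], [[0, 0, 0.55], [0, 0, 0], 0.0], [[0, 0, 0.55], [0, 0, 0], 0.0]])

```text
clock: 8.3
position: [0.5723, 0.0923, 0.0657]
ee_rot: [0.259, 0.966, 0.0, 0.0]
ft_force: [-2.1, -0.3, 5.8]
grip_width: 0.149
grasp_force: 58.6
```

```bash
python3 - <<'E'
from h import *
o=get_obs();s,R=shift((.572,.092,.065));print(s,o["ft_force"].round(1),o["torque"].round(2),"turn",-(0.636+np.pi/2-np.arctan2(R[1,1],R[0,1])))
a=camera("side")["img"][190:290,300:400]
cv2.imwrite("pics/c4.png",cv2.resize(a,None,fx=6,fy=6,interpolation=3)[:,:,::-1])
E
```

```text
[ 0.0001 -0.0004  0.0007] [-2.1 -0.3  5.8] [0.03 0.48 0.14] turn -1.1596114777699695
```

View pics/c4.png

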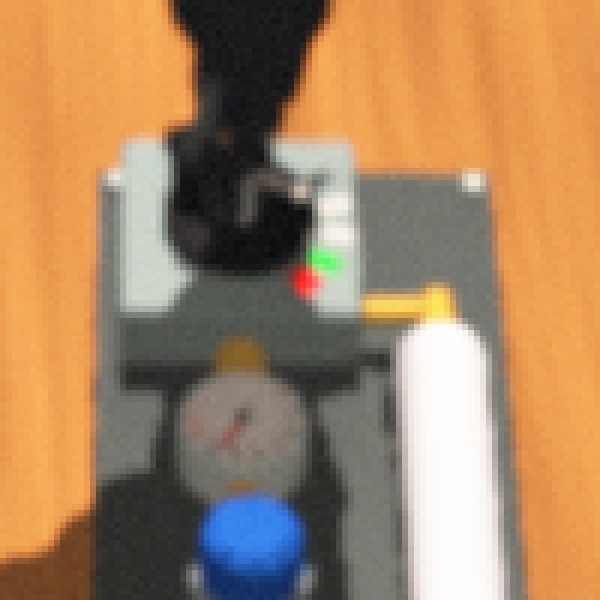

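The side crop shows the fingers on the bar, with a whitish line ending near (305,188), the green mark at (325,263) and red at (305,283). The gauge needle has moved. I'll compare with where the pointer end should project.

```bash
python3 - <<'E'
from h import *
s=camera("side")
for q in(0,.4,.6,.8,1,1.1,1.2,1.3):
    a=.62-q;print(q,[((proj(s,(.572+r*np.cos(a),.0915+r*np.sin(a),.088))-[300,190])*6).round(0).tolist() for r in(.036,.015)])
print("green",((proj(s,(.6118,.0649,.05))-[300,190])*6).round())
a=s["img"][205:245,325:365];cv2.imwrite("pics/c5.png",cv2.resize(a,None,fx=14,fy=14,interpolation=3)[:,:,::-1])
E
```

```text
0 [[298.0, 134.0], [264.0, 154.0]]
0.4 [[312.0, 153.0], [270.0, 162.0]]
0.6 [[315.0, 164.0], [271.0, 166.0]]
0.8 [[315.0, 175.0], [271.0, 171.0]]
1 [[313.0, 186.0], [270.0, 175.0]]
1.1 [[310.0, 191.0], [269.0, 177.0]]
1.2 [[307.0, 196.0], [268.0, 179.0]]
1.3 [[303.0, 200.0], [266.0, 181.0]]
green [325. 260.]
```

View pics/c5.png

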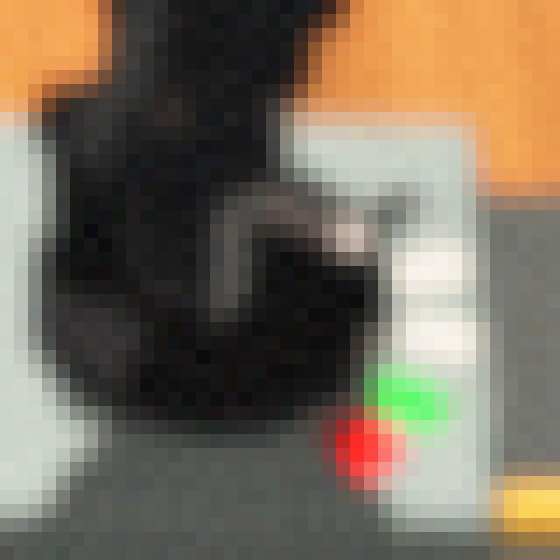

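In the enlarged crop, the white pointer tip at about (355,238) and the line's slope match a dial angle of about 1.1–1.2. I'll nudge it by 0.04 rad and hold.

Emit:
jog_arm(plan=[[[0, 0, 0.02], [0, 0, 0], 0.0], [[0, 0, 0.04], [0, 0, 0], 0.0], [[0, 0, 0.04], [0, 0, 0], 0.0], [[0, 0, 0.04], [0, 0, 0], 0.0], [[0, 0, 0.04], [0, 0, 0], 0.0], [[0, 0, 0.04], [0, 0, 0], 0.0], [[0, 0, 0.04], [0, 0, 0], 0.0], [[0, 0, 0.04], [0, 0, 0], 0.0]])

```text
clock: 9.07
position: [0.5723, 0.0923, 0.0658]
ee_rot: [0.276, 0.961, 0.0, 0.0]
ft_force: [-2.6, 0.2, 5.6]
grip_width: 0.149
grasp_force: 58.5
```

```bash
python3 - <<'E'
from h import *
o=get_obs();s,R=shift((.572,.092,.065));print(o["ft_force"].round(1),o["torque"].round(2),o["grasp_force"],"turn",-(0.636+np.pi/2-np.arctan2(R[1,1],R[0,1])))
print(hand_in())
E
```

```text
[-2.6  0.2  5.6] [0.07 0.48 0.18] 58.46980154514313 turn -1.1945993153435626
the job is handed in; nothing more can be done
None
```

I pressed the cap home first, then turned the dial to about 1.19 rad by the tool's turn (the green mark is 1.2), and handed in at about 9 s with the gripper still holding it at 58 N; no verdict was returned.

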